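# Refill an under-sink filter housing and hold it shut

## Task

Lift the scoop and pour all six ceramic balls from it into the open lower half of the filter housing, then stand the scoop upright on the counter again and let go of it. Fit the cover rib-up over the two dowels and press it down against the sprung seal until it is fully home, flush all round, and finish while still holding it pressed shut with the fingers: do not let go. Leave everything else on the counter where it is.

Things in the scene. Friction and masses are not known exactly. Their poses are not given: they have to be found in the camera images.
- housing: Lower half of a split filter housing, grey plastic, bolted to the counter. Origin: centre of its underside, on the counter; z up, y along its long side. Outside 108 (x) by 166 (y) mm; open pocket in the middle 92 by 94 mm, floor 10 mm and rim (parting face) 60 mm above the counter. Stands on a steel plate 136 by 186 by 4 mm. An upright dowel at each end.
- mouth (a point): Centre of the pocket's mouth, in the plane of the parting face, 60 mm above the counter; axes as the lower half.
- dowel0 (a point): Top of the steel dowel at y = -66 mm of the lower half: 12 mm diameter, standing 26 mm above the parting face (86 mm above the counter), tapering to 5 mm diameter over the last 8 mm.
- dowel1 (a point): Top of the like dowel at y = +66 mm of the lower half.
- seal (a joint): Sprung black seal frame (105 by 107 mm outside, bars 5 mm wide) around the pocket's mouth. 0 = free, its top 6 mm proud of the parting face; grows as it is pressed down; 0.006 = flush, the cover then sits on the parting face. Spring: 4 N at the start, about 9 N at flush; the cover's own weight (about 2.5 N) does not close it.
- cover: Upper half, loose, about 0.25 kg: grey plastic plate 108 (x) by 166 (y) by 12 mm with two through holes of 14 mm diameter at y = +66 and -66 mm, and on top a central grip rib 22 mm wide (x), 70 mm long (y), from 12 to 54 mm above the underside. Origin: centre of its underside; z up. It fits either way round. Starts flat on the counter, rib up.
- scoop: White plastic scoop, about 0.12 kg: flared round cup 42 mm tall, outer radius 25 mm at the foot, 45 mm at the rim, wall 3 mm; level handle bar along its own -x, 14 mm wide (y), 20 mm tall, hollow and light, centred 31 mm above the underside, reaching 137 mm from the cup's axis. Origin: centre of the cup's underside; z up, out of the mouth. Starts upright with six balls in it.
- scoop_rim (a point): Centre of the scoop's mouth, 42 mm above its underside.
- ball0_center (a point): Centre of a brown ceramic filter ball, 20 mm diameter, 11 g; starts in the scoop.
- ball1_center (a point): Centre of a brown ceramic filter ball, 20 mm diameter, 11 g; starts in the scoop.
- ball2_center (a point): Centre of a brown ceramic filter ball, 20 mm diameter, 11 g; starts in the scoop.
- ball3_center (a point): Centre of a brown ceramic filter ball, 20 mm diameter, 11 g; starts in the scoop.
- ball4_center (a point): Centre of a brown ceramic filter ball, 20 mm diameter, 11 g; starts in the scoop.
- ball5_center (a point): Centre of a brown ceramic filter ball, 20 mm diameter, 11 g; starts in the scoop.
- aerosol: Bystander, not to be disturbed: aerosol can with a blue band, upright, 54 mm diameter, 190 mm tall. Origin: centre of its underside.
- cleaner: Bystander, not to be disturbed: white bottle with a green cap, upright, 64 mm diameter, 200 mm tall. Origin: centre of its underside.
- jar: Bystander, not to be disturbed: small closed glass jar with a black lid, 60 mm diameter, 80 mm tall. Origin: centre of its underside.
- oring: Bystander, not to be disturbed: loose black sealing ring lying flat, 60 mm across, 8 mm thick. Origin: centre of its underside.
- wrench: Bystander, not to be disturbed: steel open-end spanner lying flat, 160 mm long. Origin: centre of its underside.
Things that resemble listed ones, but are neither listed nor needed, are in the scene too. What is shaped like the scoop but blue is not meant. Leave any yellow look-alike of the housing alone.

How it is judged:
On the way, in this order (a step that is already met when the one before it is completed fails the run):
1. the scoop is lifted in the fingers with all balls in it (height (world z) of scoop above 0.04 m and contact force between the fingers and scoop above 0.5 N and distance between each of ball0_center, ball1_center, ball2_center, ball3_center, ball4_center, ball5_center and scoop below 0.075 m), for 0.2 s.
2. all six balls lie in the lower half while the scoop is still held above the counter (x of ball0_center in the frame of housing between -0.047 and 0.047 m and y of ball0_center in the frame of housing between -0.048 and 0.048 m and z of ball0_center in the frame of housing between 0 and 0.058 m and x of ball1_center in the frame of housing between -0.047 and 0.047 m and y of ball1_center in the frame of housing between -0.048 and 0.048 m and z of ball1_center in the frame of housing between 0 and 0.058 m and x of ball2_center in the frame of housing between -0.047 and 0.047 m and y of ball2_center in the frame of housing between -0.048 and 0.048 m and z of ball2_center in the frame of housing between 0 and 0.058 m and x of ball3_center in the frame of housing between -0.047 and 0.047 m and y of ball3_center in the frame of housing between -0.048 and 0.048 m and z of ball3_center in the frame of housing between 0 and 0.058 m and x of ball4_center in the frame of housing between -0.047 and 0.047 m and y of ball4_center in the frame of housing between -0.048 and 0.048 m and z of ball4_center in the frame of housing between 0 and 0.058 m and x of ball5_center in the frame of housing between -0.047 and 0.047 m and y of ball5_center in the frame of housing between -0.048 and 0.048 m and z of ball5_center in the frame of housing between 0 and 0.058 m and height (world z) of scoop above 0.03 m and contact force between the fingers and scoop above 0.5 N), for 0.2 s.
3. the scoop stands upright on the counter, let go (height (world z) of scoop below 0.006 m and angle between scoop's own z axis and vertical below 0.1 rad and contact force between the fingers and scoop below 0.1 N), for 0.2 s.
At the end, for the whole second after the job is handed in: Six balls in the pocket below its rim; scoop upright on the counter, untouched; cover on both dowels within 4 mm and 0.06 rad, level within 0.04 rad, underside within 2 mm of the parting face, seal down at least 4 mm, at rest, fingers still on it (all of step 3 and x of ball0_center in the frame of housing between -0.047 and 0.047 m and y of ball0_center in the frame of housing between -0.048 and 0.048 m and z of ball0_center in the frame of housing between 0 and 0.058 m and x of ball1_center in the frame of housing between -0.047 and 0.047 m and y of ball1_center in the frame of housing between -0.048 and 0.048 m and z of ball1_center in the frame of housing between 0 and 0.058 m and x of ball2_center in the frame of housing between -0.047 and 0.047 m and y of ball2_center in the frame of housing between -0.048 and 0.048 m and z of ball2_center in the frame of housing between 0 and 0.058 m and x of ball3_center in the frame of housing between -0.047 and 0.047 m and y of ball3_center in the frame of housing between -0.048 and 0.048 m and z of ball3_center in the frame of housing between 0 and 0.058 m and x of ball4_center in the frame of housing between -0.047 and 0.047 m and y of ball4_center in the frame of housing between -0.048 and 0.048 m and z of ball4_center in the frame of housing between 0 and 0.058 m and x of ball5_center in the frame of housing between -0.047 and 0.047 m and y of ball5_center in the frame of housing between -0.048 and 0.048 m and z of ball5_center in the frame of housing between 0 and 0.058 m and horizontal distance between cover and mouth below 0.004 m and z of cover in the frame of mouth between -0.003 and 0.002 m and angle between the y axis of cover and the y axis of housing, either way round below 0.06 rad and angle between cover's own z axis and vertical below 0.04 rad and value of joint seal above 0.004 m and contact force between the fingers and cover above 2 N and linear speed of cover below 0.02 m/s); the arm keeps its last pose, push and grip.
It fails at once if a bystander is pushed more than 30 mm (distance of any of aerosol, cleaner, jar, oring, wrench from where it was at the start of the episode above 0.03 m).
It fails at once if the can, the bottle or the jar is knocked over (angle between any of aerosol, cleaner, jar's own z axis and vertical above 0.5 rad).
It also fails if it takes over 72 s, if anything falls off the work surface, if the arm or the gripper's body presses on something with over 40 N, if the wrist force passes 120 N, or if a joint passes its speed limit or range.

## Robot

A 7-joint arm with a two-finger parallel gripper is mounted at the origin on the work surface. World frame = base frame: x ahead of the robot, y to its left, z up, the work surface at z = 0. Lengths are in m, angles in rad, forces in N, time in s.
With the tool pointing down it reaches from about 0.375 to 0.925 m from the base axis. Payload 3.1 kg.
Tool frame: the origin (TCP) lies between the finger pads; the fingertips stand 19 mm ahead of it and the grasp point (between the pads) is the TCP; z points along the fingers, y is the line along which they close (so a half turn about z gives the same grasp; the last joint's range is limited). The gripper opens to 85 mm and grips with 20 to 120 N. Pads are 22 mm wide; open, the fingers measure 114 mm over their backs; the gripper's body (76 mm by 85 mm) begins 54 mm behind the grasp point. The pads swing forward as they close: fully open they stand 13 mm farther back than shut.
Start: joints at [-1.246, 0.383, 0.044, 1.598, -0.018, 1.161, -0.05], TCP at [0.267, 0.593, 0.25] pointing down, gripper open.
Joint ranges: [-2.61, 2.61], [-0.41, 2.15], [-1.48, 1.57], [0, 2.5], [-1.57, 4.71], [0.05, 1.97], [-2.85, 2.85]. Speed limits (rad/s): [2.79, 2.79, 3.14, 3.14, 3.14, 3.14, 3.14].

## Interface

Orientations are given as a unit quaternion [w, x, y, z].
In Python, from station import read_state, snapshot, hand_in gives the robot as it stands.
- The arm moves only by the tool arm_command, never from a script. Its argument "motion" is one flat list of numbers, 6 for each row, row after row: the shift along the tool's x, y, z in m, then the turn, a rotation vector about the tool's x, y, z in rad. A call has 1 to 5 rows; each row is the pose to reach, as a shift and turn from the pose commanded when the call began, along the tool's axes at that moment; what a row does not reach only later rows make up. A row lasts 1/12 s, in which the tool goes at most 41.7 mm and 7.16 degrees, less where a joint would pass 70% of its speed; a pose out of reach is approached as far as the arm can. A call with a gripper value outside its range is refused whole. "grip" is the opening, from 0 (shut) to 1 (fully open), set as the call begins (left out, the last holds). The fingers move at their own pace and stop on an object; the grip force is fixed at half the most. Time passes only in rows, so rows that repeat a pose let the fingers close. It gives the time, the measured TCP pose, the force, the opening and the grip force at its end, in the units of the state.
- read_state(): the state, without advancing time (a new reading comes with each control period).
- snapshot(name): name is "scene" or "top"; returns a dict with "color" (480x640x3 uint8, blue, green, red), "mtx" (3x3 intrinsics, pixels), "cam_to_world" (4x4, takes a point from camera to world coordinates). Camera axes: x right, y down, z forward; pixel columns grow to the right and rows downward; lengths in m; the calibration is good to about 2 mm. A picture is of the moment at which its call begins. There is no depth.
- hand_in(): hands the job in; it is judged then, once.
The state is a dict: "time": time; "joints": joint angles; "joint_velocities": joint speeds; "effort": joint torques, N m; "tcp_pos": TCP position; "tool_rot": TCP orientation; "contact_force": force on the tool from outside, world axes, zero at the start; "wrist_torque": the same for the moment, N m; "opening": opening from 0.0 (shut) to 1.0 (fully open); "grasp_force": force on a finger pad.
Only numpy, scipy, OpenCV 4.12 (cv2) and the standard library are available. Lean on these libraries where they do the work, as an engineer would, in place of code of your own. Each camera call takes 0.05 s, during which the arm holds its last target. There are 200 camera calls.

## Working session

There is one attempt and no reset: what is moved stays moved. The work goes in short steps, Python scripts to look and compute and a tool call to move; the robot and the scene stay as the last step left them, time stands still between calls to the robot, and variables do not carry over. Pictures are saved under pics/ and viewed, at most 10 in all, crops included, and the job is handed in when it is done.

Besides the shell and the picture viewer there is one more tool, called after "Emit:" as name(argument=value, ...) on one line, values as JSON. arm_command: Moves the arm, as the interface text tells. Its arguments: {"type":"object","properties":{"motion":{"type":"array","items":{"type":"number"}},"grip":{"type":"number"}},"required":["motion"]}

```bash
mkdir -p pics; ls
python3 - <<'E'
from station import *
import cv2
s=read_state();print(s['time'],s['tcp_pos'],s['tool_rot'],s['opening'])
for n in('top','scene'):
    d=snapshot(n);cv2.imwrite(f'pics/{n}1.png',d['color']);print(n,d['mtx'].tolist(),d['cam_to_world'].tolist() if hasattr(d['cam_to_world'],'tolist') else d['cam_to_world'])
E
```

```text
pics
0.0 [0.26632991 0.59195985 0.24887776] [-2.09556117e-04  2.09800748e-01  9.77743291e-01 -1.28793151e-03] 0.9963617932817829
top [[523.3759282865985, 0.0, 317.15248052243794], [0.0, 523.3759282865985, 236.8379469717099], [0.0, 0.0, 1.0]] [[-0.013830624965526997, -0.9959591399694884, 0.08873615567681442, 0.42013473720246686], [-0.9998678931291941, 0.014533392720217581, 0.007278515331198019, -0.09989681475220086], [-0.008538741268448233, -0.08862376660510897, -0.9960285728282466, 1.3637817553131586], [0.0, 0.0, 0.0, 1.0]]
scene [[451.39776612496456, 0.0, 316.7233258096479], [0.0, 451.39776612496456, 238.09774865762012], [0.0, 0.0, 1.0]] [[0.8335181808107343, 0.35598615220599267, -0.4225178122819627, 1.01103478763585], [0.5523641843143996, -0.5204841155679557, 0.651145216774362, -0.8170806134973949], [0.011884870409557154, -0.7761250832688084, -0.6304669737395713, 0.7810255965452562], [0.0, 0.0, 0.0, 1.0]]
```

View pics/top1.png

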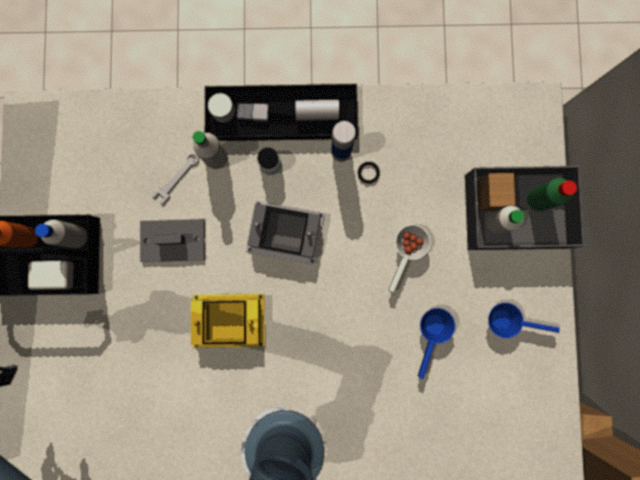

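View pics/scene1.png

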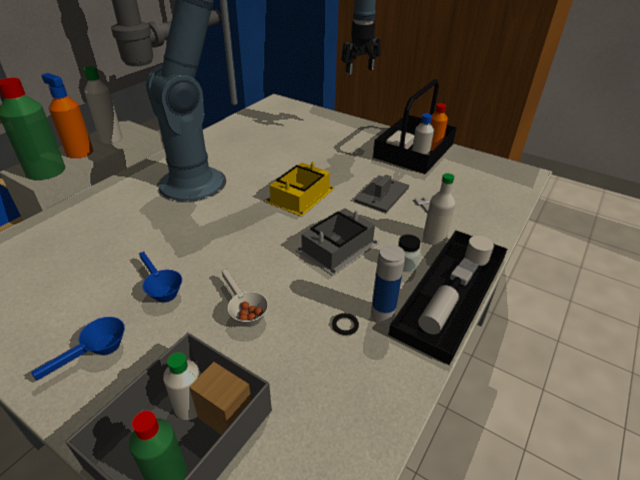

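Top view, candidates: the white scoop with brown balls is at (411,242). The blue scoops at (437,325) and (506,320) are the wrong colour. The grey housing is at (287,231), and the yellow one at (228,321) is to be left alone. The grey cover with its rib is at (172,241). An enlarged crop will confirm these.

```bash
cat > h.py <<'E'
import numpy as np,cv2
from station import *
def ray(d,u,v):
    M=np.array(d['cam_to_world']);r=M[:3,:3]@np.linalg.inv(d['mtx'])@[u,v,1];return M[:3,3],r
def px2w(d,u,v,z):
    o,r=ray(d,u,v);return (o+r*(z-o[2])/r[2])
def w2px(d,P):
    M=np.linalg.inv(np.array(d['cam_to_world']));P=np.atleast_2d(P)@M[:3,:3].T+M[:3,3]
    p=P@np.array(d['mtx']).T;return p[:,:2]/p[:,2:]
def crop(d,x,y,w,h,k):
    return cv2.resize(d['color'][y:y+h,x:x+w],None,fx=k,fy=k,interpolation=cv2.INTER_CUBIC)
E
python3 - <<'E'
from h import *
d=snapshot('top')
a=np.vstack([np.hstack([crop(d,130,195,80,80,5),crop(d,244,195,80,80,5)]),])
b=np.hstack([crop(d,375,215,64,80,5)])
b=np.hstack([crop(d,375,220,80,80,2.5)])
s=snapshot('scene')
c=np.hstack([b,crop(s,345,165,80,80,2.5),crop(s,295,200,80,80,2.5),crop(s,210,260,80,80,2.5)])
cv2.imwrite('pics/c2.png',np.vstack([a,c]))
E
```

```text
(no output)
```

View pics/c2.png

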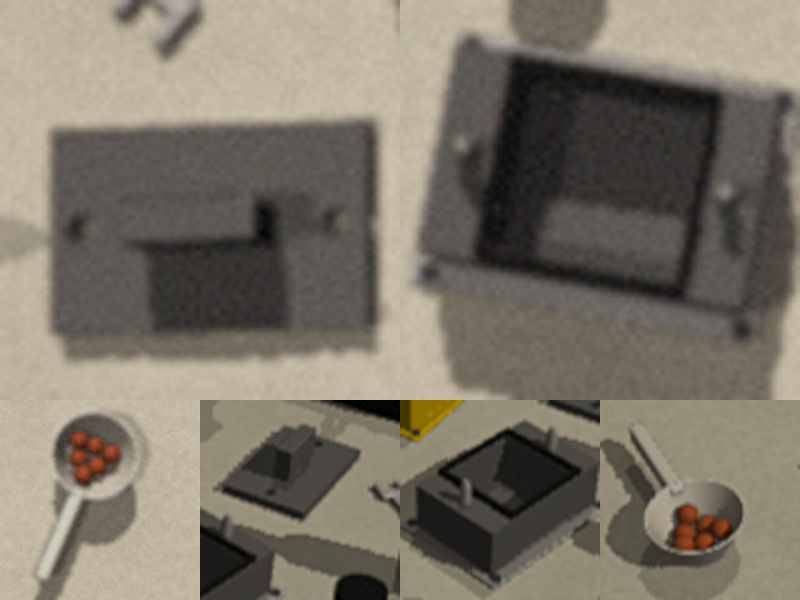

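The crops show the cover rib-up with its two holes, the grey housing with two dowels and its black seal, and the white scoop with six balls and its handle toward the lower left. Next I'll fit poses.

Run:
```python
from h import *
from scipy.optimize import least_squares
t=snapshot('top');s=snapshot('scene')
def f(U,V,ox,oy,k): return [(U+.5)/k-.5+ox,(V+.5)/k-.5+oy]
def fit(name,obs,g):
    def pr(p):
        c,si=np.cos(p[2]),np.sin(p[2]);R=np.array([[c,-si,0],[si,c,0],[0,0,1]])
        return np.concatenate([w2px(d,R@np.array(P)+[p[0],p[1],0])[0]-q for d,P,q in obs])
    r=least_squares(pr,g,loss='soft_l1');print(name,r.x.round(4),np.degrees(r.x[2]).round(1));print(r.fun and 0 if 0 else pr(r.x).reshape(-1,2).round(1).tolist())
# image right=-y, up=+x
C=lambda U,V:f(U,V,130,195,5);H=lambda U,V:f(U-400,V,244,195,5)
o=[(t,P,C(*q)) for P,q in [((.054,.083,.012),(53,129)),((.054,-.083,.012),(376,121)),((-.054,-.083,.012),(376,330)),((-.054,.083,.012),(51,333)),((0,.066,.012),(80,228)),((0,-.066,.012),(336,220))]]
fit('cover',o,[.45,.28,0])
o=[(t,P,H(*q)) for P,q in [((.0525,.0535,.066),(512,58)),((.0525,-.0535,.066),(720,98)),((-.0525,-.0535,.066),(685,298)),((-.0525,.0535,.066),(478,262)),((0,.066,.086),(463,143)),((0,-.066,.086),(725,190))]]
o1=o
fit('housing top',o,[.45,0,-.2])
o=[(s,(0,-.066,.086),f(66,82,295,200,2.5)),(s,(0,.066,.086),f(152,32,295,200,2.5))]
fit('housing scene',o,[.45,0,-.2])
fit('housing both',o1+o,[.45,0,-.2])
o=[(t,(0,0,.042),f(98,56,375,220,2.5)),(t,(-.137,0,.041),f(43,175,375,220,2.5))]
fit('scoop',o,[.45,-.3,.4])
o+=[(s,(0,0,.042),f(94,120,210,260,2.5)),(s,(-.137,0,.041),f(34,30,210,260,2.5))]
fit('scoop both',o,[.45,-.3,.4])
for n,u,v,z in[('jar',268,158,.08),('aero',344,129,.19),('oring',369,173,.008),('clean',199,138,.2),('wr',160,200,0)]:print(n,px2w(t,u,v,z).round(3))
```

```text
cover [0.538  0.2873 0.0056] 0.3
[[0.1, -0.5], [-0.9, -0.2], [-0.9, -0.5], [0.1, 0.2], [1.0, 0.2], [0.5, 0.8]]
housing top [ 0.5546 -0.006  -0.1856] -10.6
[[-0.1, -0.6], [0.3, -1.4], [0.1, -0.0], [-0.9, -0.2], [-0.0, 1.2], [0.5, 0.9]]
housing scene [ 0.556  -0.013  -0.2019] -11.6
[[-0.4, 0.7], [0.4, -0.9]]
housing both [ 0.5543 -0.0066 -0.1864] -10.7
[[0.2, -0.4], [0.6, -1.2], [0.3, 0.1], [-0.6, -0.0], [0.3, 1.3], [0.7, 1.1], [0.7, -0.7], [0.7, -2.5]]
scoop [ 0.523  -0.3356 -0.4555] -26.1
[[0.3, -0.8], [-0.3, 0.8]]
scoop both [ 0.523  -0.338  -0.4498] -25.8
[[1.2, -0.8], [0.9, 0.9], [0.2, -0.6], [0.8, -1.6]]
jar [0.734 0.03  0.08 ]
aero [ 0.772 -0.156  0.19 ]
oring [ 0.707 -0.229  0.008]
clean [0.753 0.174 0.2  ]
wr [0.645 0.323 0.   ]
```

Poses agree to about 2–3 mm. The scoop is at (.523,-.337) with yaw -26°, the housing at (.554,-.007) with yaw -10.7°, and the cover at (.538,.287) with yaw 0.3°. The tool's closing line already nearly matches what the handle needs, so I'll travel now.

Emit:
arm_command(motion=[-0.125, -0.105, 0, 0, 0, 0, -0.125, -0.105, 0, 0, 0, 0, -0.125, -0.105, 0, 0, 0, 0, -0.125, -0.105, 0, 0, 0, 0, -0.125, -0.105, 0, 0, 0, 0])

```text
time: 0.72
tcp_pos: [0.3443, 0.436, 0.25]
tool_rot: [0.002, 0.217, 0.976, -0.003]
contact_force: [2.0, -1.0, -0.2]
opening: 1.0
grasp_force: 0.0
```

Emit:
arm_command(motion=[-0.125, -0.105, 0, 0, 0, 0, -0.125, -0.105, 0, 0, 0, 0, -0.125, -0.105, 0, 0, 0, 0, -0.125, -0.105, 0, 0, 0, 0, -0.125, -0.105, 0, 0, 0, 0])

```text
time: 1.13
tcp_pos: [0.4134, 0.2892, 0.2504]
tool_rot: [0.001, 0.217, 0.976, -0.002]
contact_force: [1.2, -0.6, 0.3]
opening: 1.003
grasp_force: 0.0
```

Emit:
arm_command(motion=[-0.125, -0.105, 0, 0, 0, 0, -0.125, -0.105, 0, 0, 0, 0, -0.125, -0.105, 0, 0, 0, 0, -0.125, -0.105, 0, 0, 0, 0, -0.125, -0.105, 0, 0, 0, 0])

```text
time: 1.55
tcp_pos: [0.4832, 0.1421, 0.251]
tool_rot: [0.002, 0.217, 0.976, -0.002]
contact_force: [0.7, -1.0, -0.4]
opening: 1.0
grasp_force: 0.0
```

Emit:
arm_command(motion=[-0.053, -0.141, 0.033, 0, 0, 0, -0.053, -0.141, 0.033, 0, 0, 0, -0.053, -0.141, 0.033, 0, 0, 0, -0.053, -0.141, 0.033, 0, 0, 0, -0.053, -0.141, 0.033, 0, 0, 0])

```text
time: 1.97
tcp_pos: [0.4681, -0.006, 0.2161]
tool_rot: [-0.001, 0.215, 0.977, -0.002]
contact_force: [-0.5, 0.2, -0.6]
opening: 0.999
grasp_force: 0.0
```

Emit:
arm_command(motion=[-0.053, -0.141, 0.033, 0, 0, 0, -0.053, -0.141, 0.033, 0, 0, 0, -0.053, -0.141, 0.033, 0, 0, 0, -0.053, -0.141, 0.033, 0, 0, 0, -0.053, -0.141, 0.033, 0, 0, 0])

```text
time: 2.38
tcp_pos: [0.4587, -0.1555, 0.1838]
tool_rot: [-0.0, 0.215, 0.977, -0.002]
contact_force: [-0.1, -0.6, 0.2]
opening: 0.999
grasp_force: 0.0
```

Emit:
arm_command(motion=[-0.053, -0.141, 0.033, 0, 0, 0, -0.053, -0.141, 0.033, 0, 0, 0, -0.053, -0.141, 0.033, 0, 0, 0, -0.053, -0.141, 0.033, 0, 0, 0, -0.053, -0.141, 0.033, 0, 0, 0])

```text
time: 2.8
tcp_pos: [0.4491, -0.3057, 0.151]
tool_rot: [-0.0, 0.214, 0.977, -0.003]
contact_force: [0.3, 0.7, 0.0]
opening: 1.001
grasp_force: 0.0
```

Emit:
arm_command(motion=[0, 0.004, 0.04, 0, 0, 0, 0, 0.004, 0.075, 0, 0, 0, 0, 0.004, 0.1, 0, 0, 0, 0, 0.004, 0.12, 0, 0, 0, 0, 0.004, 0.12, 0, 0, 0])

```text
time: 3.22
tcp_pos: [0.4507, -0.2914, 0.0271]
tool_rot: [-0.004, 0.209, 0.978, 0.002]
contact_force: [-0.5, 0.3, -0.1]
opening: 0.998
grasp_force: 0.0
```

Run:
```python
from h import *
d=snapshot('scene');t=snapshot('top')
cv2.imwrite('pics/c3.png',np.hstack([crop(d,170,210,130,130,3),crop(t,340,200,130,130,3)]))
s=read_state();print(s['joints'],s['tcp_pos'])
```

```text
[ 0.04287397  0.54537922  0.54470857  2.01938187 -0.43529341  0.69276426
  2.01448816] [ 0.45316258 -0.29413749  0.03094428]
```

View pics/c3.png

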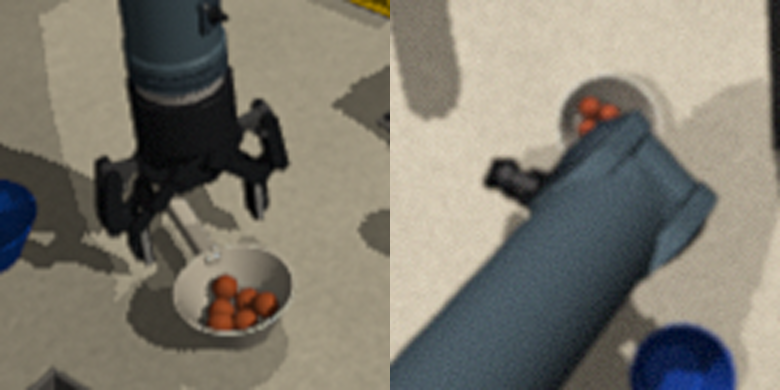

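The open fingers straddle the handle behind the cup, and all six balls are in the cup. A small centring shift, then I close.

Emit:
arm_command(motion=[0, -0.006, 0, 0, 0, 0, 0, -0.006, 0, 0, 0, 0])

```text
time: 3.48
tcp_pos: [0.4513, -0.303, 0.0333]
tool_rot: [0.002, 0.21, 0.978, -0.001]
contact_force: [-0.9, -1.3, 0.2]
opening: 0.995
grasp_force: 0.0
```

Emit:
arm_command(motion=[0, 0, 0, 0, 0, 0, 0, 0, 0, 0, 0, 0, 0, 0, 0, 0, 0, 0, 0, 0, 0, 0, 0, 0, 0, 0, 0, 0, 0, 0], grip=0)

```text
time: 3.9
tcp_pos: [0.4503, -0.3011, 0.0315]
tool_rot: [0.0, 0.21, 0.978, 0.0]
contact_force: [0.3, 0.5, 0.0]
opening: 0.301
grasp_force: 0.0
```

Emit:
arm_command(motion=[0, 0, 0, 0, 0, 0, 0, 0, 0, 0, 0, 0, 0, 0, 0, 0, 0, 0, 0, 0, 0, 0, 0, 0, 0, 0, 0, 0, 0, 0])

```text
time: 4.32
tcp_pos: [0.4501, -0.301, 0.0314]
tool_rot: [-0.0, 0.21, 0.978, 0.0]
contact_force: [-1.5, 0.8, 2.4]
opening: 0.153
grasp_force: 60.3
```

Emit:
arm_command(motion=[0, 0, -0.008, 0, 0, 0, 0, 0, -0.02, 0, 0, 0, 0, 0, -0.04, 0, 0, 0, 0, 0, -0.06, 0, 0, 0, 0, 0, -0.08, 0, 0, 0])

```text
time: 4.73
tcp_pos: [0.4494, -0.3012, 0.1125]
tool_rot: [-0.0, 0.21, 0.978, -0.0]
contact_force: [0.4, -0.0, -2.7]
opening: 0.152
grasp_force: 59.7
```

Emit:
arm_command(motion=[0, 0, -0.02, 0, 0, 0, 0, 0, -0.04, 0, 0, 0, 0, 0, -0.06, 0, 0, 0, 0, 0, -0.075, 0, 0, 0, 0, 0, -0.08, 0, 0, 0])

```text
time: 5.15
tcp_pos: [0.4511, -0.3025, 0.1945]
tool_rot: [0.003, 0.21, 0.978, -0.0]
contact_force: [0.1, -0.6, -1.2]
opening: 0.155
grasp_force: 59.7
```

Run:
```python
from h import *
s=read_state();print(s['joints'].round(3),s['tcp_pos'],s['tool_rot'],s['wrist_torque'],s['contact_force'],s['grasp_force'])
```

```text
[-0.089  0.284  0.699  1.94  -0.219  0.988  1.858] [ 0.45107978 -0.30246956  0.19453616] [ 2.57331675e-03  2.10240412e-01  9.77646238e-01 -4.25398675e-04] [ 0.03347219  0.06556337 -0.03378816] [ 0.13449638 -0.6315708  -1.15629642] 59.718700647354126
```

Emit:
arm_command(motion=[0.003, 0.008, 0.001, 0, 0, 0, 0.01, 0.024, 0.004, 0, 0, 0, 0.018, 0.045, 0.008, 0, 0, 0, 0.029, 0.072, 0.012, 0, 0, 0, 0.04, 0.098, 0.017, 0, 0, 0])

```text
time: 5.57
tcp_pos: [0.4525, -0.1937, 0.1729]
tool_rot: [-0.001, 0.21, 0.978, 0.0]
contact_force: [0.9, -0.0, -2.4]
opening: 0.151
grasp_force: 59.7
```

Emit:
arm_command(motion=[0.011, 0.027, 0.005, 0, 0, 0, 0.022, 0.053, 0.009, 0, 0, 0, 0.032, 0.08, 0.014, 0, 0, 0, 0.043, 0.106, 0.018, 0, 0, 0, 0.054, 0.133, 0.023, 0, 0, 0])

```text
time: 5.98
tcp_pos: [0.4574, -0.05, 0.1499]
tool_rot: [-0.001, 0.21, 0.978, -0.0]
contact_force: [1.1, -0.7, -1.2]
opening: 0.157
grasp_force: 59.7
```

Emit:
arm_command(motion=[0.008, 0.019, 0.003, 0, 0, 0, 0.012, 0.029, 0.005, 0, 0, 0, 0.014, 0.035, 0.005, 0, 0, 0, 0.014, 0.035, 0.005, 0, 0, 0, 0.014, 0.035, 0.005, 0, 0, 0])

```text
time: 6.4
tcp_pos: [0.4606, -0.0153, 0.1461]
tool_rot: [-0.0, 0.21, 0.978, -0.0]
contact_force: [0.6, -0.6, -1.1]
opening: 0.151
grasp_force: 59.7
```

Emit:
arm_command(motion=[0, 0, 0, 0.05, 0, 0, 0, 0, 0, 0.12, 0, 0, 0, 0, 0, 0.2, 0, 0, 0, 0, 0, 0.28, 0, 0, 0, 0, 0, 0.35, 0, 0])

```text
time: 6.82
tcp_pos: [0.4617, -0.0159, 0.147]
tool_rot: [-0.036, 0.208, 0.962, -0.172]
contact_force: [-0.7, 0.9, -1.2]
opening: 0.154
grasp_force: 59.7
```

Run:
```python
from h import *
s=read_state();print(s['joints'].round(3),s['tcp_pos'],s['tool_rot'],s['grasp_force'])
d=snapshot('scene');t=snapshot('top')
cv2.imwrite('pics/c4.png',np.hstack([crop(d,230,110,190,190,2.1),crop(t,200,140,190,190,2.1)]))
```

```text
[-0.712  0.304  0.54   2.053  0.157  1.032  0.872] [ 0.46167895 -0.01586874  0.14702911] [-0.03591174  0.20834365  0.96221858 -0.17157701] 59.71024453639984
```

View pics/c4.png

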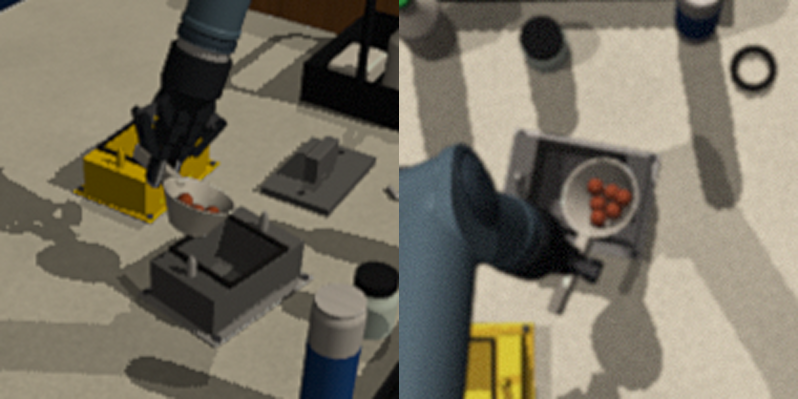

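The scoop is over the pocket at 20° tilt with six balls still in it, and j5 is moving the good way. I'll continue the pour, holding the lip about over the pocket's middle.

Emit:
arm_command(motion=[0, 0, 0, 0.1, 0, 0, 0, 0, 0, 0.2, 0, 0, 0, 0, 0, 0.3, 0, 0, 0, 0, 0, 0.4, 0, 0, 0, 0, 0, 0.5, 0, 0])

```text
time: 7.33
tcp_pos: [0.4617, -0.0154, 0.1469]
tool_rot: [-0.086, 0.193, 0.89, -0.403]
contact_force: [0.1, -0.4, -1.1]
opening: 0.152
grasp_force: 59.8
```

Emit:
arm_command(motion=[0, 0, 0, 0.06, 0, 0, 0, 0, 0, 0.12, 0, 0, 0, 0, 0, 0.18, 0, 0, 0, 0, 0, 0.24, 0, 0, 0, 0, 0, 0.3, 0, 0])

```text
time: 7.75
tcp_pos: [0.4614, -0.0156, 0.1463]
tool_rot: [-0.115, 0.177, 0.821, -0.531]
contact_force: [-0.8, 0.6, -2.0]
opening: 0.153
grasp_force: 59.8
```

Emit:
arm_command(motion=[0, 0.001, -0.004, 0.08, 0, 0, 0, 0.001, -0.008, 0.16, 0, 0, 0, 0.002, -0.012, 0.24, 0, 0, 0, 0.002, -0.015, 0.32, 0, 0, 0, 0.003, -0.018, 0.4, 0, 0])

```text
time: 8.17
tcp_pos: [0.469, 0.0009, 0.1508]
tool_rot: [-0.148, 0.151, 0.699, -0.683]
contact_force: [0.2, -1.0, -1.2]
opening: 0.153
grasp_force: 60.0
```

Emit:
arm_command(motion=[0, 0, -0.003, 0.06, 0, 0, 0, 0, -0.006, 0.12, 0, 0, 0, 0, -0.009, 0.18, 0, 0, 0, 0, -0.012, 0.24, 0, 0, 0, 0, -0.014, 0.3, 0, 0])

```text
time: 8.58
tcp_pos: [0.4748, 0.0134, 0.1512]
tool_rot: [0.169, -0.127, -0.589, 0.78]
contact_force: [-0.4, -0.8, -1.0]
opening: 0.153
grasp_force: 60.0
```

Run:
```python
from h import *
s=read_state();print(s['joints'].round(3),s['tcp_pos'],s['tool_rot'],s['grasp_force'])
d=snapshot('scene');t=snapshot('top')
cv2.imwrite('pics/c5.png',np.hstack([crop(d,230,110,190,190,2.1),crop(t,200,140,190,190,2.1)]))
```

```text
[-0.942  1.231  0.584  1.62   0.53   1.907  0.67 ] [0.47482934 0.01337798 0.15122858] [ 0.16853809 -0.12731214 -0.58923724  0.77986282] 60.02868890762329
```

View pics/c5.png

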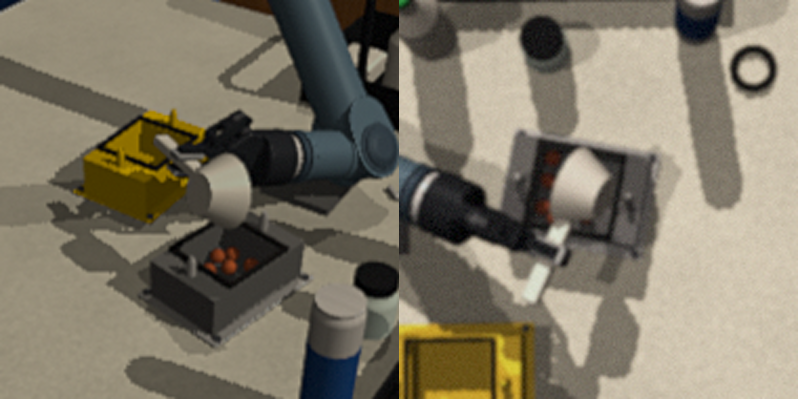

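Balls lie in the pocket and the scoop looks empty. I'll pause, tilt back and return the scoop to its old spot.

Emit:
arm_command(motion=[0, 0, 0, 0, 0, 0, 0, 0, 0, 0, 0, 0, 0, 0, 0, 0, 0, 0, 0, 0, 0, 0, 0, 0])

```text
time: 9.02
tcp_pos: [0.4737, 0.0141, 0.1516]
tool_rot: [0.168, -0.127, -0.589, 0.78]
contact_force: [-0.1, -0.2, -1.5]
opening: 0.151
grasp_force: 60.0
```

Emit:
arm_command(motion=[0, 0, 0, -0.12, 0, 0, 0, 0, 0, -0.24, 0, 0, 0, 0, 0, -0.36, 0, 0, 0, 0, 0, -0.48, 0, 0, 0, 0, 0, -0.6, 0, 0])

```text
time: 9.43
tcp_pos: [0.4738, 0.0158, 0.1508]
tool_rot: [-0.122, 0.17, 0.795, -0.569]
contact_force: [-0.4, 0.1, -1.3]
opening: 0.153
grasp_force: 59.9
```

Emit:
arm_command(motion=[0, 0, 0, -0.12, 0, 0, 0, 0, 0, -0.24, 0, 0, 0, 0, 0, -0.36, 0, 0, 0, 0, 0, -0.48, 0, 0, 0, 0, 0, -0.6, 0, 0])

```text
time: 9.85
tcp_pos: [0.4735, 0.0153, 0.1516]
tool_rot: [-0.066, 0.199, 0.928, -0.309]
contact_force: [0.2, 0.1, -0.4]
opening: 0.151
grasp_force: 59.8
```

Emit:
arm_command(motion=[0, 0, 0, -0.125, 0, 0, 0, 0, 0, -0.25, 0, 0, 0, 0, 0, -0.375, 0, 0, 0, 0, 0, -0.5, 0, 0, 0, 0, 0, -0.6, 0, 0])

```text
time: 10.27
tcp_pos: [0.4725, 0.0134, 0.152]
tool_rot: [-0.004, 0.211, 0.977, -0.022]
contact_force: [-0.3, -0.8, -1.7]
opening: 0.153
grasp_force: 59.8
```

Emit:
arm_command(motion=[0, 0, -0.01, -0.05, 0, 0, 0, 0, -0.02, -0.05, 0, 0, 0, 0, -0.02, -0.05, 0, 0])

```text
time: 10.52
tcp_pos: [0.4745, 0.0147, 0.173]
tool_rot: [0.001, 0.211, 0.978, 0.001]
contact_force: [0.7, 0.3, -0.8]
opening: 0.155
grasp_force: 59.9
```

Emit:
arm_command(motion=[-0.054, -0.149, -0.01, 0, 0, 0, -0.054, -0.149, -0.01, 0, 0, 0, -0.054, -0.149, -0.01, 0, 0, 0, -0.054, -0.149, -0.01, 0, 0, 0, -0.054, -0.149, -0.01, 0, 0, 0])

```text
time: 10.93
tcp_pos: [0.4616, -0.1501, 0.1821]
tool_rot: [0.001, 0.214, 0.977, -0.003]
contact_force: [0.3, -0.2, -1.1]
opening: 0.15
grasp_force: 59.8
```

Emit:
arm_command(motion=[-0.054, -0.149, 0, 0, 0, 0, -0.054, -0.149, 0, 0, 0, 0, -0.054, -0.149, 0, 0, 0, 0, -0.054, -0.149, 0, 0, 0, 0, -0.054, -0.149, 0, 0, 0, 0])

```text
time: 11.35
tcp_pos: [0.4488, -0.3085, 0.1819]
tool_rot: [0.0, 0.214, 0.977, -0.004]
contact_force: [-0.4, -0.7, -0.5]
opening: 0.153
grasp_force: 59.8
```

Run:
```python
from h import *
s=read_state();print(s['joints'].round(3),s['tcp_pos'],s['tool_rot'],s['grasp_force'])
d=snapshot('scene');t=snapshot('top')
cv2.imwrite('pics/c6.png',np.hstack([crop(d,130,180,200,150,2.5)[:300,:],crop(t,244,195,80,80,3.75)]))
```

```text
[-0.092  0.311  0.716  1.946 -0.237  0.967  1.876] [ 0.44883143 -0.3084545   0.18187062] [ 2.49440846e-04  2.13794145e-01  9.76869245e-01 -4.29877362e-03] 59.818158745765686
```

View pics/c6.png

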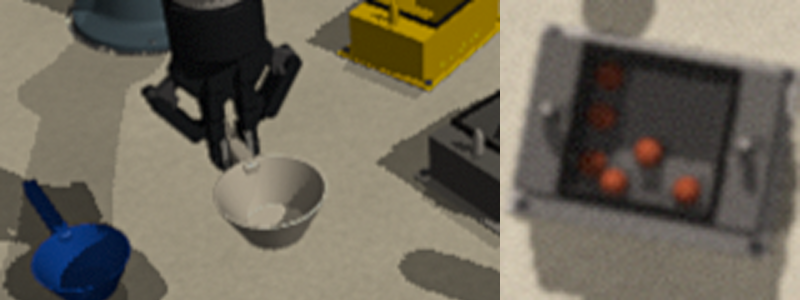

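All six balls are in the pocket (three in shadow, three lit) and the scoop is empty. I'll lower it.

Emit:
arm_command(motion=[0, 0, 0.035, 0, 0, 0, 0, 0, 0.07, 0, 0, 0, 0, 0, 0.1, 0, 0, 0, 0, 0, 0.125, 0, 0, 0, 0, 0, 0.14, 0, 0, 0])

```text
time: 11.87
tcp_pos: [0.4499, -0.2954, 0.0373]
tool_rot: [-0.003, 0.207, 0.978, 0.002]
contact_force: [-0.1, 0.7, -1.3]
opening: 0.153
grasp_force: 59.9
```

Emit:
arm_command(motion=[0, 0, 0.004, 0, 0, 0, 0, 0, 0.007, 0, 0, 0, 0, 0, 0.009, 0, 0, 0, 0, 0, 0.01, 0, 0, 0, 0, 0, 0.01, 0, 0, 0])

```text
time: 12.28
tcp_pos: [0.4515, -0.3006, 0.0322]
tool_rot: [0.001, 0.209, 0.978, -0.0]
contact_force: [0.2, 0.3, -1.2]
opening: 0.152
grasp_force: 59.8
```

Run:
```python
from h import *
s=read_state();print(s['tcp_pos'],s['tool_rot'],s['grasp_force'],s['contact_force'],s['wrist_torque'])
```

```text
[ 0.45150242 -0.30060353  0.03217334] [ 1.03285566e-03  2.09426696e-01  9.77823798e-01 -1.12018559e-04] 59.840247631073 [ 0.1523834   0.3083404  -1.22394271] [0.05114372 0.10241788 0.07626303]
```

Not quite touching yet: the force still reads the scoop's weight. I'll ease down about 1 mm, then release gently, check and rise.

Emit:
arm_command(motion=[0, 0, 0.0005, 0, 0, 0, 0, 0, 0.001, 0, 0, 0, 0, 0, 0.001, 0, 0, 0])

```text
time: 12.53
tcp_pos: [0.4511, -0.301, 0.0312]
tool_rot: [0.001, 0.21, 0.978, 0.0]
contact_force: [-1.1, 0.7, 4.0]
opening: 0.152
grasp_force: 60.5
```

Emit:
arm_command(motion=[0, 0, 0, 0, 0, 0, 0, 0, 0, 0, 0, 0, 0, 0, 0, 0, 0, 0, 0, 0, 0, 0, 0, 0, 0, 0, 0, 0, 0, 0], grip=0.7)

```text
time: 12.95
tcp_pos: [0.4503, -0.3006, 0.0301]
tool_rot: [-0.0, 0.21, 0.978, -0.0]
contact_force: [0.2, 0.7, 0.8]
opening: 0.7
grasp_force: 0.0
```

Emit:
arm_command(motion=[0, 0, -0.02, 0, 0, 0, 0, 0, -0.05, 0, 0, 0, 0, 0, -0.09, 0, 0, 0, 0, 0, -0.13, 0, 0, 0, 0, 0, -0.17, 0, 0, 0])

```text
time: 13.37
tcp_pos: [0.4495, -0.3005, 0.2013]
tool_rot: [-0.001, 0.21, 0.978, -0.0]
contact_force: [1.3, -0.2, 0.5]
opening: 0.701
grasp_force: 0.0
```

Emit:
arm_command(motion=[0.04, 0.143, 0, 0, 0, 0, 0.04, 0.143, 0, 0, 0, 0, 0.04, 0.143, 0, 0, 0, 0, 0.04, 0.143, 0, 0, 0, 0], grip=1)

```text
time: 13.7
tcp_pos: [0.4732, -0.1486, 0.2003]
tool_rot: [0.0, 0.208, 0.978, 0.002]
contact_force: [0.5, 0.0, 0.1]
opening: 0.998
grasp_force: 0.0
```

Emit:
arm_command(motion=[0.04, 0.143, 0, 0, 0, 0, 0.04, 0.143, 0, 0, 0, 0, 0.04, 0.143, 0, 0, 0, 0, 0.04, 0.143, 0, 0, 0, 0])

```text
time: 14.03
tcp_pos: [0.4949, -0.0012, 0.2001]
tool_rot: [-0.0, 0.207, 0.978, 0.001]
contact_force: [0.5, -0.3, -0.5]
opening: 1.0
grasp_force: 0.0
```

Emit:
arm_command(motion=[0.04, 0.143, 0, 0, 0, 0, 0.04, 0.143, 0, 0, 0, 0, 0.04, 0.143, 0, 0, 0, 0, 0.04, 0.143, 0, 0, 0, 0])

```text
time: 14.37
tcp_pos: [0.5167, 0.1461, 0.2002]
tool_rot: [-0.0, 0.207, 0.978, 0.001]
contact_force: [-0.2, 0.2, -0.4]
opening: 0.999
grasp_force: 0.0
```

Emit:
arm_command(motion=[0.008, 0.029, 0, 0, 0, 0.114, 0.016, 0.057, 0, 0, 0, 0.228, 0.024, 0.086, 0, 0, 0, 0.342, 0.032, 0.114, 0, 0, 0, 0.456, 0.04, 0.143, 0, 0, 0, 0.57])

```text
time: 14.78
tcp_pos: [0.539, 0.2878, 0.1999]
tool_rot: [-0.0, 0.479, 0.878, -0.0]
contact_force: [0.3, -0.8, 0.2]
opening: 0.996
grasp_force: 0.0
```

Emit:
arm_command(motion=[0, 0, 0, 0, 0, 0.12, 0, 0, 0, 0, 0, 0.24, 0, 0, 0, 0, 0, 0.36, 0, 0, 0, 0, 0, 0.48, 0, 0, 0, 0, 0, 0.571])

```text
time: 15.2
tcp_pos: [0.5389, 0.2866, 0.1997]
tool_rot: [0.0, 0.707, 0.708, -0.0]
contact_force: [-0.1, -0.7, 0.2]
opening: 1.001
grasp_force: 0.0
```

Run:
```python
from h import *
s=read_state();print(s['joints'].round(3),s['tcp_pos'],s['tool_rot'])
```

```text
[-1.04   0.405  0.604  1.767 -0.261  1.051 -0.342] [0.53887328 0.28660511 0.19972481] [ 5.76071558e-05  7.06527539e-01  7.07685423e-01 -4.18701548e-04]
```

Emit:
arm_command(motion=[0, 0, 0.035, 0, 0, 0, 0, 0, 0.07, 0, 0, 0, 0, 0, 0.105, 0, 0, 0, 0, 0, 0.135, 0, 0, 0, 0, 0, 0.155, 0, 0, 0])

```text
time: 15.62
tcp_pos: [0.5367, 0.2857, 0.0414]
tool_rot: [-0.001, 0.705, 0.71, -0.003]
contact_force: [-1.1, -0.2, 0.5]
opening: 1.004
grasp_force: 0.0
```

Emit:
arm_command(motion=[0, 0, 0.005, 0, 0, 0, 0, 0, 0.01, 0, 0, 0, 0, 0, 0.01, 0, 0, 0])

```text
time: 15.87
tcp_pos: [0.5393, 0.2866, 0.035]
tool_rot: [0.0, 0.705, 0.71, -0.0]
contact_force: [-0.2, 0.3, -0.4]
opening: 0.999
grasp_force: 0.0
```

Emit:
arm_command(motion=[0, 0, 0, 0, 0, 0, 0, 0, 0, 0, 0, 0, 0, 0, 0, 0, 0, 0, 0, 0, 0, 0, 0, 0, 0, 0, 0, 0, 0, 0], grip=0)

```text
time: 16.28
tcp_pos: [0.5387, 0.2871, 0.0359]
tool_rot: [-0.001, 0.705, 0.71, -0.0]
contact_force: [-2.2, -0.1, 1.9]
opening: 0.293
grasp_force: 1.1
```

Emit:
arm_command(motion=[0, 0, 0, 0, 0, 0, 0, 0, 0, 0, 0, 0, 0, 0, 0, 0, 0, 0, 0, 0, 0, 0, 0, 0])

```text
time: 16.62
tcp_pos: [0.5392, 0.2872, 0.0359]
tool_rot: [-0.0, 0.705, 0.71, 0.0]
contact_force: [-1.7, 0.6, 6.1]
opening: 0.25
grasp_force: 60.4
```

Run:
```python
from h import *
s=read_state();print(s['tcp_pos'],s['tool_rot'],s['grasp_force'],s['opening'],s['contact_force'])
```

```text
[0.53919831 0.28720035 0.0358721 ] [-3.51327236e-04  7.04552715e-01  7.09651518e-01  2.67705340e-04] 60.3573203086853 0.25025370715523504 [-1.65836432  0.5756548   6.08082708]
```

The cover's rib is gripped at 21 mm opening. I'll lift it, carry it over the housing and turn it to the housing's yaw.

Emit:
arm_command(motion=[0, 0, -0.008, 0, 0, 0, 0, 0, -0.03, 0, 0, 0, 0, 0, -0.06, 0, 0, 0, 0, 0, -0.09, 0, 0, 0, 0, 0, -0.12, 0, 0, 0])

```text
time: 17.03
tcp_pos: [0.5383, 0.2857, 0.1553]
tool_rot: [0.0, 0.705, 0.709, -0.001]
contact_force: [0.6, -0.3, -2.5]
opening: 0.248
grasp_force: 59.1
```

Emit:
arm_command(motion=[-0.015, 0, -0.005, 0, 0, 0, -0.045, 0.001, -0.005, 0, 0, 0, -0.08, 0.003, -0.005, 0, 0, 0, -0.115, 0.005, -0.005, 0, 0, 0, -0.145, 0.007, -0.005, 0, 0, 0])

```text
time: 17.45
tcp_pos: [0.5458, 0.1374, 0.1588]
tool_rot: [0.0, 0.705, 0.709, -0.002]
contact_force: [0.2, -1.2, -3.4]
opening: 0.252
grasp_force: 59.4
```

Emit:
arm_command(motion=[-0.035, 0.001, 0, 0, 0, 0.04, -0.07, 0.003, 0, 0, 0, 0.08, -0.105, 0.005, 0, 0, 0, 0.12, -0.135, 0.006, 0, 0, 0, 0.16, -0.148, 0.006, 0, 0, 0, 0.193])

```text
time: 17.87
tcp_pos: [0.5523, -0.0141, 0.1593]
tool_rot: [0.001, 0.773, 0.634, -0.002]
contact_force: [-0.3, -1.5, -3.1]
opening: 0.249
grasp_force: 59.3
```

Emit:
arm_command(motion=[0, 0, 0, 0, 0, 0, 0, 0, 0, 0, 0, 0, 0, 0, 0, 0, 0, 0])

```text
time: 18.12
tcp_pos: [0.5535, -0.0047, 0.1593]
tool_rot: [-0.001, 0.769, 0.639, -0.0]
contact_force: [0.1, 1.3, -3.0]
opening: 0.253
grasp_force: 59.3
```

Run:
```python
from h import *
s=read_state();print(s['tcp_pos'],s['tool_rot'],s['grasp_force'],s['opening'],s['contact_force'])
t=snapshot('top');d=snapshot('scene')
cv2.imwrite('pics/c7.png',np.hstack([crop(t,240,190,90,100,4.4),crop(d,280,160,110,110,4)]))
```

```text
[ 0.5535152  -0.00468784  0.15929785] [-8.45792994e-04  7.69135174e-01  6.39085505e-01 -2.91741542e-04] 59.30418312549591 0.252665028656742 [ 0.11776429  1.27501523 -2.96466178]
```

View pics/c7.png

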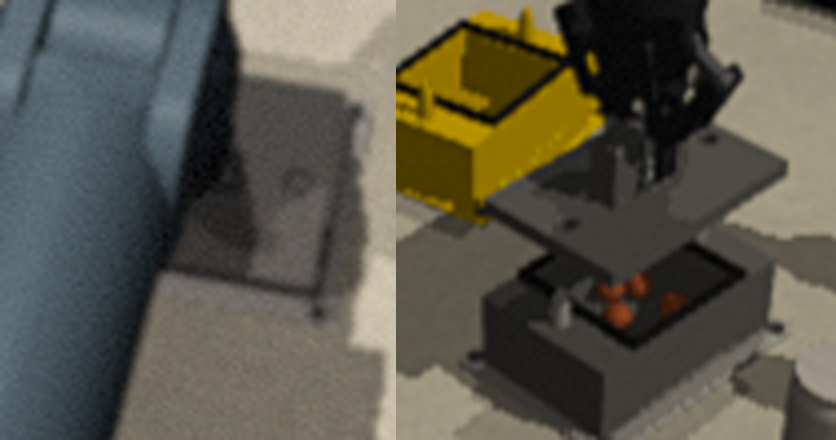

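The cover is level above the housing and its holes are visible in the scene crop at (575,224) and (711,138). I'll check the alignment of cover and housing in the same picture.

Run:
```python
from h import *
from scipy.optimize import least_squares
t=snapshot('top');s=snapshot('scene')
S=lambda U,V:[(U-396+.5)/4-.5+280,(V+.5)/4-.5+160]
T=lambda U,V:[(U+.5)/4.4-.5+240,(V+.5)/4.4-.5+190]
def fit(n,obs,g):
    def pr(p):
        c,si=np.cos(p[2]),np.sin(p[2]);R=np.array([[c,-si,0],[si,c,0],[0,0,1]])
        return np.concatenate([w2px(d,R@np.array(P)+[p[0],p[1],0])[0]-q for d,P,q in obs])
    r=least_squares(pr,g,loss='soft_l1');print(n,r.x.round(4),pr(r.x).reshape(-1,2).round(1).tolist())
z=.135
a=[(s,(0,-.066,z),S(575,224)),(s,(0,.066,z),S(711,138)),(s,(.054,.083,z),S(787,163)),(s,(.054,-.083,z),S(615,273)),(s,(-.054,-.083,z),S(489,197))]
b=[(t,(0,-.066,z),T(297,180)),(t,(.054,-.083,z),T(356,92)),(t,(-.054,-.083,z),T(318,296))]
g=[.554,-.006,-.19]
fit('cover s',a,g);fit('cover t',b,g);fit('both',a+b,g)
h=[(s,(.0525,.0535,.066),S(746,271)),(s,(.0525,-.0535,.066),S(637,349)),(s,(.054,-.083,.06),S(605,377)),(s,(.054,.083,.06),S(775,262)),(s,(-.054,-.083,.06),S(483,293))]
fit('housing s',h,g)
h2=[(s,(.054,-.083,.06),S(605,377)),(s,(.054,.083,.06),S(775,262)),(s,(-.054,-.083,.06),S(483,293))]
fit('housing s corners',h2,g)
st=read_state();print(st['tcp_pos'],st['tool_rot'])
```

```text
cover s [ 0.555  -0.0037 -0.1878] [[-1.3, -0.2], [-0.0, -0.0], [1.6, -0.5], [0.4, 0.3], [-0.4, 0.2]]
cover t [ 0.5557 -0.0065 -0.2032] [[1.6, 1.1], [-0.5, 0.1], [-0.5, -1.5]]
both [ 0.555  -0.0047 -0.1896] [[-1.6, -0.0], [-0.2, 0.2], [1.4, -0.3], [0.1, 0.5], [-0.7, 0.4], [0.9, 1.0], [-1.4, -0.1], [-0.8, -1.6]]
housing s [ 0.5546 -0.0104 -0.1951] [[0.3, 0.2], [-0.3, -0.7], [-0.1, -0.1], [0.5, -0.3], [-0.4, 1.2]]
housing s corners [ 0.5544 -0.0095 -0.2031] [[-0.3, -0.3], [0.7, -0.4], [-0.3, 0.8]]
[ 0.55412521 -0.00416974  0.1598433 ] [-3.49207595e-04  7.68590969e-01  6.39740416e-01 -2.25578491e-05]
```

Cover relative to housing is about +3 mm in y on average (top says 0, scene says +6), within the dowels' taper. I'll shift -3 mm and lower, watching the force.

Emit:
arm_command(motion=[-0.003, 0, 0.01, 0, 0, 0.005, -0.003, 0, 0.02, 0, 0, 0.005, -0.003, 0, 0.028, 0, 0, 0.005, -0.003, 0, 0.032, 0, 0, 0.005])

```text
time: 18.65
tcp_pos: [0.552, -0.009, 0.1259]
tool_rot: [-0.001, 0.771, 0.637, -0.002]
contact_force: [0.2, 0.1, -2.4]
opening: 0.247
grasp_force: 59.3
```

Emit:
arm_command(motion=[0, 0, 0.002, 0, 0, 0, 0, 0, 0.004, 0, 0, 0, 0, 0, 0.006, 0, 0, 0, 0, 0, 0.008, 0, 0, 0, 0, 0, 0.008, 0, 0, 0])

```text
time: 19.07
tcp_pos: [0.5536, -0.0092, 0.12]
tool_rot: [-0.0, 0.771, 0.636, -0.0]
contact_force: [-0.5, 0.0, -3.5]
opening: 0.25
grasp_force: 59.3
```

Emit:
arm_command(motion=[0, 0, 0.001, 0, 0, 0, 0, 0, 0.002, 0, 0, 0, 0, 0, 0.003, 0, 0, 0, 0, 0, 0.003, 0, 0, 0])

```text
time: 19.4
tcp_pos: [0.5535, -0.0091, 0.1171]
tool_rot: [-0.0, 0.771, 0.637, -0.0]
contact_force: [0.2, -0.0, -2.3]
opening: 0.249
grasp_force: 59.3
```

Run:
```python
from h import *
s=read_state();print(s['tcp_pos'],s['tool_rot'],s['contact_force'],s['wrist_torque'])
```

```text
[ 0.55353682 -0.00906648  0.11706126] [-7.33816767e-05  7.71276327e-01  6.36500449e-01 -2.51748210e-05] [ 0.15790386 -0.00832524 -2.3142254 ] [-0.04484365 -0.00478614 -0.02287018]
```

The underside is 5 mm below the dowel tips with no force, so both dowels are in the holes. I'll continue slowly.

Emit:
arm_command(motion=[0, 0, 0.001, 0, 0, 0, 0, 0, 0.002, 0, 0, 0, 0, 0, 0.003, 0, 0, 0, 0, 0, 0.004, 0, 0, 0, 0, 0, 0.004, 0, 0, 0])

```text
time: 19.82
tcp_pos: [0.5538, -0.0084, 0.113]
tool_rot: [-0.0, 0.771, 0.637, 0.0]
contact_force: [0.8, 2.0, -3.2]
opening: 0.252
grasp_force: 59.4
```

Emit:
arm_command(motion=[0, 0, 0.001, 0, 0, 0, 0, 0, 0.002, 0, 0, 0, 0, 0, 0.003, 0, 0, 0, 0, 0, 0.004, 0, 0, 0, 0, 0, 0.004, 0, 0, 0])

```text
time: 20.23
tcp_pos: [0.5538, -0.0084, 0.109]
tool_rot: [-0.0, 0.771, 0.637, 0.0]
contact_force: [-0.1, 2.6, -2.3]
opening: 0.249
grasp_force: 59.5
```

Run:
```python
from h import *
s=read_state();print(s['tcp_pos'],s['tool_rot'],s['contact_force'],s['wrist_torque'])
```

```text
[ 0.55379528 -0.00840689  0.10901681] [-2.32174373e-04  7.71200818e-01  6.36591807e-01  3.40689575e-04] [-0.06464029  2.58429607 -2.28176525] [ 0.66961527 -0.17324963 -0.07528651]
```

Emit:
arm_command(motion=[0.001, 0, 0.002, 0, 0, 0, 0.001, 0, 0.004, 0, 0, 0, 0.001, 0, 0.006, 0, 0, 0, 0.001, 0, 0.007, 0, 0, 0, 0.001, 0, 0.007, 0, 0, 0])

```text
time: 20.65
tcp_pos: [0.5538, -0.0083, 0.1019]
tool_rot: [0.0, 0.771, 0.636, -0.0]
contact_force: [1.5, 1.2, -3.7]
opening: 0.243
grasp_force: 59.2
```

Emit:
arm_command(motion=[0, 0, 0.001, 0, 0, 0, 0, 0, 0.002, 0, 0, 0, 0, 0, 0.003, 0, 0, 0, 0, 0, 0.004, 0, 0, 0, 0, 0, 0.004, 0, 0, 0])

```text
time: 21.07
tcp_pos: [0.5538, -0.0083, 0.0984]
tool_rot: [-0.0, 0.771, 0.636, 0.0]
contact_force: [-1.4, 2.1, 3.5]
opening: 0.247
grasp_force: 60.3
```

Emit:
arm_command(motion=[0, 0, 0.001, 0, 0, 0, 0, 0, 0.002, 0, 0, 0, 0, 0, 0.003, 0, 0, 0, 0, 0, 0.003, 0, 0, 0, 0, 0, 0.003, 0, 0, 0])

```text
time: 21.48
tcp_pos: [0.5539, -0.0083, 0.0958]
tool_rot: [-0.0, 0.771, 0.636, 0.0]
contact_force: [-1.9, 1.8, 7.5]
opening: 0.249
grasp_force: 60.8
```

Run:
```python
from h import *
s=read_state();print(s['tcp_pos'],s['tool_rot'],s['contact_force'],s['wrist_torque'])
```

```text
[ 0.55386523 -0.00828861  0.09584166] [-2.66364446e-04  7.71337382e-01  6.36426404e-01  6.28530583e-05] [-1.88047105  1.83711769  7.50854068] [ 0.39124328  0.82397744 -0.01755798]
```

Emit:
arm_command(motion=[0, 0, 0.001, 0, 0, 0, 0, 0, 0.002, 0, 0, 0, 0, 0, 0.003, 0, 0, 0, 0, 0, 0.003, 0, 0, 0, 0, 0, 0.003, 0, 0, 0])

```text
time: 21.9
tcp_pos: [0.5539, -0.0083, 0.0957]
tool_rot: [-0.002, 0.771, 0.636, 0.0]
contact_force: [-11.5, 3.9, 28.2]
opening: 0.248
grasp_force: 63.5
```

Run:
```python
from h import *
s=read_state();print(s['tcp_pos'],s['tool_rot'],s['contact_force'],s['wrist_torque'])
t=snapshot('top');d=snapshot('scene')
cv2.imwrite('pics/c8.png',np.hstack([crop(t,240,190,90,100,4.4),crop(d,290,170,100,110,4)]))
cv2.imwrite('pics/c9.png',np.hstack([crop(t,240,190,90,100,4),crop(d,190,170,220,200,2)]))
```

```text
[ 0.55387702 -0.0082995   0.09573489] [-1.74426084e-03  7.71397162e-01  6.36351535e-01  3.16255275e-04] [-11.5456657    3.90383998  28.24280897] [ 0.32774312  2.26998804 -0.04044981]
```

View pics/c9.png

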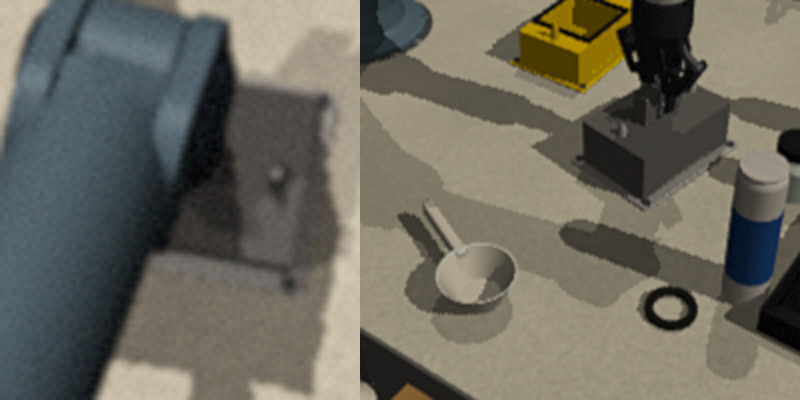

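The cover is flush with the dowel through its hole (top crop (278,175)), and the force rises steeply with no further travel, so it is home. The scoop stands upright and empty, and the bystanders are unmoved. I'll settle briefly and hand in.

Emit:
arm_command(motion=[0, 0, 0, 0, 0, 0, 0, 0, 0, 0, 0, 0, 0, 0, 0, 0, 0, 0])

```text
time: 22.25
tcp_pos: [0.5539, -0.0083, 0.0958]
tool_rot: [-0.002, 0.771, 0.636, 0.0]
contact_force: [-11.8, 2.6, 28.2]
opening: 0.249
grasp_force: 63.5
```

Run:
```python
from station import *
s=read_state();print(s['tcp_pos'],s['contact_force'],s['grasp_force']);print(hand_in())
```

```text
[ 0.55387928 -0.00827004  0.09575391] [-11.81344875   2.57765657  28.2111842 ] 63.451364636421204
the job is handed in; nothing more can be done
None
```

I handed the job in at about 22 s: six balls in the housing, scoop upright and released, cover pressed home on both dowels at about 28 N and still gripped; no verdict came back.

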